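Return the lab containers to their spill trays

TASK

Stand each of the four white containers (wide jar, slim vial, square bottle, long slide box) in the blue spill tray whose shape and size match it, flat on the tray's floor inside the rim, in any order. Keep the containers upright all the time, and leave the glass beaker where it is.

Things in the scene. Friction and masses are not known exactly. Their poses are not given: they have to be found in the camera images.
- jar: Wide round jar, white plastic with a white lid of the same diameter: 60 mm diameter, 58 mm high, straight sides, 100 to 200 g. Stands loose on the bench. Origin: centre of its underside; z up.
- vial: Slim round vial bottle, white plastic: body 36 mm diameter up to 56 mm height, then a short cone and a white cap 24 mm in diameter, 75 mm high in all, 40 to 85 g. Stands loose on the bench. Origin: centre of its underside; z up.
- square_bottle: Square bottle, white plastic: body 42 x 42 mm up to 52 mm height, then a short cone and a white round cap 27 mm in diameter, 72 mm high in all, 70 to 140 g. Stands loose on the bench. Origin: centre of its underside; x and y are square to its side faces, z up.
- slide_box: Long narrow box for microscope slides, white plastic with a white lid: 80 mm along its x, 30 mm along its y, 45 mm high, 60 to 130 g; the lid does not come off. Stands loose on the bench. Origin: centre of its underside; z up.
- tray_jar: Blue plastic, stuck to the bench (does not move); floor 3 mm above the bench, rim top 10 mm above the bench, wall 4 mm. Origin: centre of its underside, at bench height; z up. Large round spill tray, for the jar: 76 mm diameter inside, 84 mm outside.
- tray_vial: Blue plastic, stuck to the bench (does not move); floor 3 mm above the bench, rim top 10 mm above the bench, wall 4 mm. Origin: centre of its underside, at bench height; z up. Small round spill tray, for the vial: 52 mm diameter inside, 60 mm outside.
- tray_square: Blue plastic, stuck to the bench (does not move); floor 3 mm above the bench, rim top 10 mm above the bench, wall 4 mm. Origin: centre of its underside, at bench height; z up. Square spill tray, for the square bottle: 58 x 58 mm inside, 66 x 66 mm outside; x and y are square to its sides. The bottle must be turned in line with its sides, any of the four ways.
- tray_slide: Blue plastic, stuck to the bench (does not move); floor 3 mm above the bench, rim top 10 mm above the bench, wall 4 mm. Origin: centre of its underside, at bench height; z up. Long spill tray, for the slide box: 96 mm along its x and 46 mm along its y inside, 104 x 54 mm outside. The box must lie lengthways in it, either way round.
- beaker: Empty glass beaker standing loose among the containers, 52 mm rim diameter, 70 mm high, to be left where it is. Origin: centre of its underside; z up.
Things that resemble listed ones, but are neither listed nor needed, are in the scene too. Leave any pink look-alike of the square_bottle alone.

How it is judged (in metres and radians):
At the end, for the whole second after the job is handed in: Jar, vial, square bottle and slide box each stand in their own matching spill tray: centre within 13 mm of the tray's centre, underside on the tray's floor (less than 6 mm above the bench), upright within 0.06 rad, at rest (under 0.02 m/s and 0.2 rad/s) (horizontal distance between jar and tray_jar below 0.013 m and z of jar in the frame of tray_jar below 0.006 m and angle between each of jar, vial, square_bottle, slide_box's own z axis and vertical below 0.06 rad and linear speed of each of jar, vial, square_bottle, slide_box below 0.02 m/s and angular speed of each of jar, vial, square_bottle, slide_box below 0.2 rad/s and horizontal distance between vial and tray_vial below 0.013 m and z of vial in the frame of tray_vial below 0.006 m and horizontal distance between square_bottle and tray_square below 0.013 m and z of square_bottle in the frame of tray_square below 0.006 m and horizontal distance between slide_box and tray_slide below 0.013 m and z of slide_box in the frame of tray_slide below 0.006 m); the robot touches nothing.
It fails at once if a container is tipped by more than 0.6 rad (angle between any of jar, vial, square_bottle, slide_box's own z axis and vertical above 0.6 rad).
It fails at once if the beaker is moved by more than 30 mm (distance of beaker from where it was at the start of the episode above 0.03 m).
It also fails if it takes over 106 s, if anything falls off the work surface, if the arm or the gripper's body presses on something with over 40 N, if the wrist force passes 120 N, or if a joint passes its speed limit or range.

ROBOT

A 6-joint arm with a two-finger parallel gripper is mounted at the origin on the work surface. World frame = base frame: x ahead of the robot, y to its left, z up, the work surface at z = 0. Lengths are in m, angles in degrees, forces in N, time in s.
With the tool pointing down it reaches from about 0.4 to 0.825 m from the base axis. Payload 7 kg.
Tool frame: the origin (TCP) lies on the centre line of the jaws, within the pads' length; the fingertips stand 22 mm ahead of it and the grasp point (between the pads) lies 3 mm ahead of it; z points along the fingers, y is the line along which they close (so a half turn about z gives the same grasp; the last joint's range is limited). The gripper opens to 88 mm and grips with 3 to 60 N. Pads are 19 mm wide; open, the fingers measure 130 mm over their backs; the gripper's body (78 mm by 193 mm) begins 47 mm behind the grasp point.
Start: joints at [-60.04, 20.546, 0.682, 0, -70.136, -16.507], TCP at [0.157, -0.656, 0.249] pointing down, gripper open.
Joint ranges: [-176.03, 176.03], [-82.01, 121.73], [-58.28, 71.71], [-173.87, 95.51], [-174.79, -0.11], [-173.66, 173.66]. Speed limits (degrees/s): [136.94, 136.94, 172.46, 180, 180, 180].

INTERFACE

Orientations are given as [roll, pitch, yaw] about the fixed x, y, z axes, in that order (R = Rz(yaw) Ry(pitch) Rx(roll)).
In Python, from plant import get_state, cams, r gives the robot as it stands.
- The arm moves only by the tool apply_moves, never from a script. Its argument "targets" is a list of rows, each an object with "dp": the shift along the world's x, y, z in m, a list of three; "yaw": the turn about the world's z in degrees. In form: [{"dp": [x, y, z], "yaw": yaw}, ...]. A call has 1 to 20 rows; each row is the pose to reach, as a shift and turn from the pose commanded when the call began; what a row does not reach only later rows make up. A row lasts 1/12 s, in which the tool goes at most 41.7 mm and 7.16 degrees, less where a joint would pass 70% of its speed; a pose out of reach is approached as far as the arm can. A call with a gripper value outside its range is refused whole. "grip" is the gripper command: -1 is fully open, 1 is shut, values between are in proportion, set as the call begins (left out, the last holds). The fingers move at their own pace and stop on an object; "squeeze" is the grip in N (left out, the last holds). Time passes only in rows, so rows that repeat a pose let the fingers close. It gives the time, the measured TCP pose, the force, the opening and the grip force at its end, in the units of the state.
- get_state(): the state, without advancing time (a new reading comes with each control period).
- cams.capture(name): name is "scene" or "top"; returns a dict with "image" (480x640x3 uint8, red, green, blue), "range_z" (480x640 float32, m along the optical axis (not along the pixel's ray), 0 where there is no reading), "fx", "fy", "cx", "cy" (pixels), "R" (3x3) and "t" (3): a world point X has camera coordinates R X + t. Camera axes: x right, y down, z forward; pixel columns grow to the right and rows downward; lengths in m; the calibration is good to about 2 mm. A picture is of the moment at which its call begins.
- r.close_job(): hands the job in; it is judged then, once.
The state is a dict: "time_s": time; "joints": joint angles; "qd": joint speeds; "joint_torque": joint torques, N m; "tcp_pos": TCP position; "eef_rot": TCP orientation; "contact_force": force on the tool from outside, world axes, zero at the start; "moment": the same for the moment, N m; "gripper_width": finger opening in m; "gripper_force": force on a finger pad.
Only numpy, scipy, OpenCV 4.12 (cv2) and the standard library are available. Lean on these libraries where they do the work, as an engineer would, in place of code of your own. Each camera call takes 0.05 s, during which the arm holds its last target. There are 200 camera calls.

## Working session

There is one attempt and no reset: what is moved stays moved. The work goes in short steps, Python scripts to look and compute and a tool call to move; the robot and the scene stay as the last step left them, time stands still between calls to the robot, and variables do not carry over. Pictures are saved under pics/ and viewed, at most 14 in all, crops included, and the job is handed in when it is done.

Besides the shell and the picture viewer there is one more tool, called after ">>>" by a JSON object that holds its "fn" and its "kwargs". apply_moves: Moves the arm, as the interface text tells. Its arguments: {"type":"object","properties":{"targets":{"type":"array","items":{"type":"object","properties":{"dp":{"type":"array","items":{"type":"number"}},"yaw":{"type":"number"}}}},"grip":{"type":"number"},"squeeze":{"type":"number"}},"required":["targets"]}

```bash
mkdir -p pics; python3 - <<'E'
from plant import get_state,cams,r
import cv2,numpy as np,pickle
s=get_state();print({k:np.round(s[k],3) for k in('time_s','tcp_pos','eef_rot','gripper_width')})
for n in('top','scene'):
    c=cams.capture(n);pickle.dump(c,open(n+'.pkl','wb'));cv2.imwrite(f'pics/{n}0.png',c['image'][:,:,::-1]);print(n,c['fx'],c['cx'],c['cy'],np.round(c['R'],3).tolist(),np.round(c['t'],3))
E
```

```text
{'time_s': np.float64(0.0), 'tcp_pos': array([ 0.157, -0.656,  0.248]), 'eef_rot': array([ 1.79905e+02, -9.00000e-03, -1.66552e+02]), 'gripper_width': np.float64(0.087)}
top 548.4658573683344 320.6262089157133 235.6254510261014 [[-0.028, -0.999, -0.024], [-0.983, 0.032, -0.182], [0.183, 0.019, -0.983]] [0.032 0.546 1.122]
scene 591.9242289516815 313.7795523039573 238.22160251223298 [[-0.128, 0.992, 0.011], [0.825, 0.112, -0.555], [-0.551, -0.062, -0.832]] [ 0.056 -0.419  1.648]
```

View pics/top0.png

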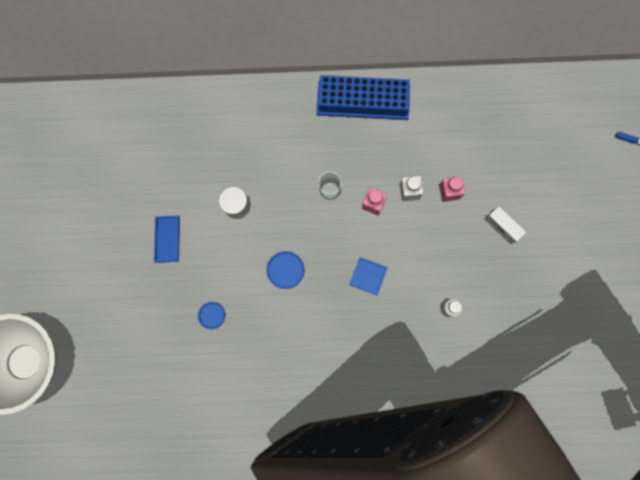

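View pics/scene0.png

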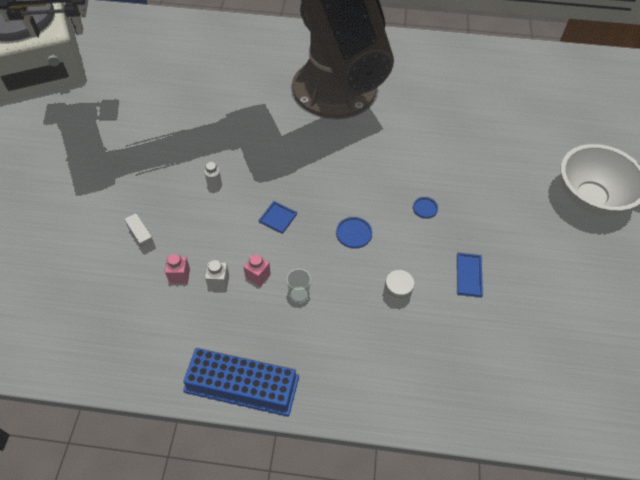

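The top view shows these listed objects:
- **White containers:** jar (233,200), vial (453,307), square bottle (412,187) and slide box (507,224).
- **Blue trays:** slide (167,239), jar (285,270), vial (211,316) and square (369,276).
- **Beaker:** (330,185).

There are three square bottles, at (375,200), (412,187) and (453,187). Only (412,187) is white; the other two are pink look-alikes. I'll confirm that in a crop while I measure.

```bash
cat > h.py <<'E'
import numpy as np,cv2,pickle
def cast(c,uv,h):
    uv=np.asarray(uv,float).reshape(-1,2); d=np.c_[(uv[:,0]-c['cx'])/c['fx'],(uv[:,1]-c['cy'])/c['fy'],np.ones(len(uv))]@c['R']
    o=-c['R'].T@c['t']; return (o+d*((h-o[2])/d[:,2])[:,None])[:,:2]
def cloud(c):
    v,u=np.mgrid[:480,:640]; z=c['range_z']
    P=np.stack([(u-c['cx'])/c['fx']*z,(v-c['cy'])/c['fy']*z,z],-1)
    return (P-c['t'])@c['R']
def proj(c,X):
    p=c['R']@np.asarray(X,float)+c['t']; return [c['fx']*p[0]/p[2]+c['cx'],c['fy']*p[1]/p[2]+c['cy']]
def blobs(c,mask,h,amin=25):
    out=[];n=cv2.findContours(mask.astype(np.uint8),cv2.RETR_EXTERNAL,cv2.CHAIN_APPROX_NONE)[0]
    for k in n:
        if cv2.contourArea(k)<amin: continue
        (x,y),(a,b),t=cv2.minAreaRect(k); 
        w=cast(c,k.reshape(-1,2),h); (X,Y),(A,B),T=cv2.minAreaRect((w*1000).astype(np.float32))
        m=cv2.moments(k); px=(m['m10']/m['m00'],m['m01']/m['m00']); W=cast(c,px,h)[0]*1000
        if not(250<W[0]<800 and abs(W[1])<450): continue
        out.append((np.round(px).astype(int).tolist(),'cen',np.round(W,1).tolist(),'rect',round(X,1),round(Y,1),'size',round(A,1),round(B,1),'ang',round(T,1)))
    return out
def masks(c):
    hsv=cv2.cvtColor(c['image'],cv2.COLOR_RGB2HSV); H,S,V=cv2.split(hsv)
    return dict(blue=(H>105)&(H<130)&(S>150)&(V>60), pink=((H>160)|(H<6))&(S>60)&(V>100), white=(S<40)&(V>175))
E
python3 - <<'E'
from h import *
cs={n:pickle.load(open(n+'.pkl','rb')) for n in('top','scene')}
for n,c in cs.items():
    m=masks(c);Z=cloud(c)[:,:,2];print(n)
    for k,h in(('blue',.010),('pink',.072),('white',.045)):
        for b in blobs(c,m[k],h): print(k,h,b, end=' ')
        
            
        print()
    for h in (.058,.075,.072,.045):
        print('top plane',h)
        for b in blobs(c,(Z>h-.008)&(Z<h+.008)&(m['white']|m['pink']),h,12): print('  ',b)
c=cs['top'];a=cv2.resize(c['image'][150:330,320:540,::-1],None,fx=3,fy=3,interpolation=cv2.INTER_CUBIC);cv2.imwrite('pics/crop1.png',a)
E
```

```text
top
blue 0.01 ([211, 315], 'cen', [387.4, 258.8], 'rect', 387.6, 258.2, 'size', 54.5, 51.5, 'ang', 88.4) blue 0.01 ([368, 276], 'cen', [462.4, -84.1], 'rect', 462.6, -84.0, 'size', 60.1, 61.1, 'ang', 67.9) blue 0.01 ([285, 270], 'cen', [481.5, 96.7], 'rect', 481.9, 97.0, 'size', 76.8, 75.7, 'ang', 43.6) blue 0.01 ([166, 239], 'cen', [558.8, 360.4], 'rect', 558.6, 360.4, 'size', 51.4, 99.8, 'ang', 88.8) 
pink 0.072 ([374, 200], 'cen', [617.2, -100.5], 'rect', 615.2, -99.4, 'size', 41.2, 49.8, 'ang', 63.9) pink 0.072 ([453, 187], 'cen', [639.0, -268.2], 'rect', 637.0, -268.0, 'size', 48.7, 43.7, 'ang', 7.1) 
white 0.045 ([455, 307], 'cen', [386.8, -259.4], 'rect', 387.7, -257.2, 'size', 33.8, 33.0, 'ang', 61.2) white 0.045 ([508, 223], 'cen', [562.4, -385.1], 'rect', 562.5, -385.0, 'size', 80.0, 30.4, 'ang', 42.1) white 0.045 ([232, 200], 'cen', [634.5, 207.5], 'rect', 634.8, 207.5, 'size', 59.4, 60.2, 'ang', 43.6) white 0.045 ([412, 185], 'cen', [653.3, -186.8], 'rect', 653.5, -187.1, 'size', 40.7, 41.8, 'ang', 4.7) 
top plane 0.058
   ([451, 312], 'cen', [378.0, -249.0], 'rect', 380.
[... 3355 characters left out ...]
p plane 0.072
   ([214, 265], 'cen', [649.2, -185.5], 'rect', 649.8, -185.1, 'size', 24.1, 23.4, 'ang', 39.5)
   ([255, 259], 'cen', [624.7, -102.0], 'rect', 625.1, -101.4, 'size', 26.7, 26.5, 'ang', 76.6)
   ([173, 259], 'cen', [647.2, -273.1], 'rect', 646.9, -272.8, 'size', 26.3, 27.4, 'ang', 17.4)
   ([210, 165], 'cen', [382.3, -253.7], 'rect', 382.2, -254.8, 'size', 19.2, 18.7, 'ang', 12.7)
top plane 0.045
   ([256, 269], 'cen', [632.3, -100.9], 'rect', 625.0, -103.1, 'size', 45.2, 47.1, 'ang', 65.8)
   ([177, 269], 'cen', [655.6, -267.2], 'rect', 646.6, -272.9, 'size', 50.0, 43.0, 'ang', 2.0)
   ([138, 227], 'cen', [561.2, -382.9], 'rect', 560.4, -383.5, 'size', 77.5, 27.6, 'ang', 42.1)
```

View pics/crop1.png

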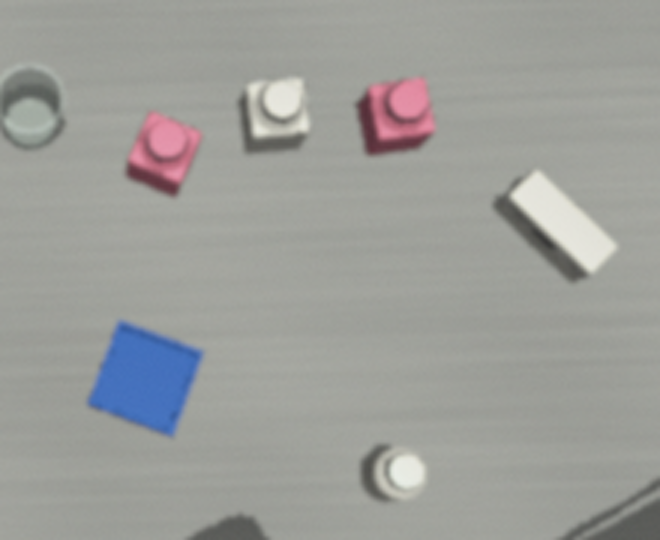

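The crop shows the white square bottle at crop (278,108), between two pink look-alikes at (167,148) and (405,105). The slide box is at (562,220), the vial at (403,470) and the square tray at (147,378). The white bottle is the one in the task.

I'll start with the vial at about (0.385,-0.254).

>>> {"fn": "apply_moves", "kwargs": {"targets": [{"dp": [0.008,0.014,0],"yaw": 0},{"dp": [0.025,0.043,-0.01],"yaw": 0},{"dp": [0.043,0.077,-0.02],"yaw": 0},{"dp": [0.061,0.11,-0.03],"yaw": 0},{"dp": [0.08,0.143,-0.04],"yaw": 0},{"dp": [0.1,0.176,-0.05],"yaw": 0},{"dp": [0.118,0.208,-0.06],"yaw": 0},{"dp": [0.137,0.242,-0.07],"yaw": 0},{"dp": [0.155,0.275,-0.08],"yaw": 0},{"dp": [0.174,0.308,-0.09],"yaw": 0},{"dp": [0.193,0.34,-0.1],"yaw": 0},{"dp": [0.21,0.37,-0.1],"yaw": 0},{"dp": [0.222,0.392,-0.1],"yaw": 0},{"dp": [0.228,0.402,-0.1],"yaw": 0},{"dp": [0.228,0.402,-0.1],"yaw": 0},{"dp": [0.228,0.402,-0.1],"yaw": 0}], "grip": -1, "squeeze": 25}}

```text
time_s: 1.43
tcp_pos: [0.3851, -0.254, 0.1485]
eef_rot: [180.0, -0.0, -166.4]
contact_force: [0.6, -0.2, 0.1]
gripper_width: 0.088
gripper_force: 0.0
```

>>> {"fn": "apply_moves", "kwargs": {"targets": [{"dp": [0,0,-0.015],"yaw": 0},{"dp": [0,0,-0.04],"yaw": 0},{"dp": [0,0,-0.065],"yaw": 0},{"dp": [0,0,-0.09],"yaw": 0},{"dp": [0,0,-0.105],"yaw": 0},{"dp": [0,0,-0.11],"yaw": 0},{"dp": [0,0,-0.11],"yaw": 0},{"dp": [0,0,-0.11],"yaw": 0}]}}

```text
time_s: 2.1
tcp_pos: [0.3849, -0.2551, 0.0389]
eef_rot: [-180.0, -0.0, -166.6]
contact_force: [-0.1, -0.2, -0.3]
gripper_width: 0.088
gripper_force: 0.0
```

>>> {"fn": "apply_moves", "kwargs": {"targets": [{"dp": [0,0,0],"yaw": 0},{"dp": [0,0,0],"yaw": 0},{"dp": [0,0,0],"yaw": 0},{"dp": [0,0,0],"yaw": 0},{"dp": [0,0,0],"yaw": 0},{"dp": [0,0,0],"yaw": 0},{"dp": [0,0,0],"yaw": 0},{"dp": [0,0,0],"yaw": 0},{"dp": [0,0,0],"yaw": 0},{"dp": [0,0,0],"yaw": 0}], "grip": 1}}

```text
time_s: 2.93
tcp_pos: [0.385, -0.2544, 0.0386]
eef_rot: [180.0, -0.0, -166.5]
contact_force: [-0.2, 0.7, 1.6]
gripper_width: 0.036
gripper_force: 25.0
```

>>> {"fn": "apply_moves", "kwargs": {"targets": [{"dp": [0,0,0.01],"yaw": 0},{"dp": [0,0,0.03],"yaw": 0},{"dp": [0,0,0.055],"yaw": 0},{"dp": [0.003,0.008,0.08],"yaw": 0},{"dp": [0.01,0.028,0.09],"yaw": 0},{"dp": [0.022,0.056,0.09],"yaw": 0},{"dp": [0.034,0.085,0.09],"yaw": 0},{"dp": [0.046,0.115,0.09],"yaw": 0},{"dp": [0.058,0.145,0.09],"yaw": 0},{"dp": [0.068,0.175,0.09],"yaw": 0},{"dp": [0.076,0.205,0.09],"yaw": 0},{"dp": [0.082,0.235,0.09],"yaw": 0},{"dp": [0.083,0.265,0.09],"yaw": 0},{"dp": [0.08,0.295,0.09],"yaw": 0},{"dp": [0.073,0.325,0.09],"yaw": 0},{"dp": [0.064,0.355,0.09],"yaw": 0},{"dp": [0.054,0.385,0.09],"yaw": 0},{"dp": [0.044,0.415,0.09],"yaw": 0},{"dp": [0.034,0.44,0.09],"yaw": 0},{"dp": [0.026,0.46,0.09],"yaw": 0}]}}

```text
time_s: 4.6
tcp_pos: [0.4102, 0.2073, 0.1285]
eef_rot: [180.0, 0.0, -166.5]
contact_force: [0.7, 0.0, -0.3]
gripper_width: 0.0356
gripper_force: 25.0
```

>>> {"fn": "apply_moves", "kwargs": {"targets": [{"dp": [-0.01,0.02,0],"yaw": 0},{"dp": [-0.017,0.04,0],"yaw": 0},{"dp": [-0.022,0.053,0],"yaw": 0},{"dp": [-0.022,0.053,0],"yaw": 0},{"dp": [-0.022,0.053,-0.005],"yaw": 0},{"dp": [-0.022,0.053,-0.02],"yaw": 0},{"dp": [-0.022,0.053,-0.04],"yaw": 0},{"dp": [-0.022,0.053,-0.06],"yaw": 0},{"dp": [-0.022,0.053,-0.07],"yaw": 0},{"dp": [-0.022,0.053,-0.07],"yaw": 0},{"dp": [-0.022,0.053,-0.07],"yaw": 0}]}}

```text
time_s: 5.52
tcp_pos: [0.389, 0.2574, 0.058]
eef_rot: [-179.9, -0.1, -166.6]
contact_force: [-0.3, 0.0, -0.3]
gripper_width: 0.0359
gripper_force: 25.0
```

>>> {"fn": "apply_moves", "kwargs": {"targets": [{"dp": [0,0,-0.006],"yaw": 0},{"dp": [0,0,-0.012],"yaw": 0},{"dp": [0,0,-0.016],"yaw": 0},{"dp": [0,0,-0.0165],"yaw": 0},{"dp": [0,0,-0.0165],"yaw": 0},{"dp": [0,0,-0.0165],"yaw": 0}]}}

```text
time_s: 6.02
tcp_pos: [0.3891, 0.2586, 0.0422]
eef_rot: [180.0, 0.0, -166.5]
contact_force: [-0.3, 0.2, -0.5]
gripper_width: 0.0358
gripper_force: 25.0
```

>>> {"fn": "apply_moves", "kwargs": {"targets": [{"dp": [0,0,0],"yaw": 0},{"dp": [0,0,0],"yaw": 0},{"dp": [0,0,0],"yaw": 0},{"dp": [0,0,0],"yaw": 0},{"dp": [0,0,0],"yaw": 0},{"dp": [0,0,0],"yaw": 0},{"dp": [0,0,0],"yaw": 0},{"dp": [0,0,0],"yaw": 0},{"dp": [0,0,0.01],"yaw": 0},{"dp": [0,0,0.04],"yaw": 0},{"dp": [0,0,0.075],"yaw": 0},{"dp": [0,0,0.1],"yaw": 0},{"dp": [0,0,0.11],"yaw": 0}], "grip": -1}}

```text
time_s: 7.1
tcp_pos: [0.3902, 0.2598, 0.1558]
eef_rot: [179.8, 0.2, -166.5]
contact_force: [0.5, 1.3, -0.6]
gripper_width: 0.0878
gripper_force: 0.0
```

>>> {"fn": "apply_moves", "kwargs": {"targets": [{"dp": [0.015,-0.004,0],"yaw": 0},{"dp": [0.05,-0.012,0],"yaw": 0},{"dp": [0.09,-0.02,0],"yaw": 0},{"dp": [0.13,-0.03,0],"yaw": 0},{"dp": [0.17,-0.038,0],"yaw": 0},{"dp": [0.205,-0.046,0],"yaw": 0},{"dp": [0.23,-0.052,0],"yaw": 0},{"dp": [0.241,-0.054,0],"yaw": 0},{"dp": [0.241,-0.054,-0.005],"yaw": 0},{"dp": [0.241,-0.054,-0.03],"yaw": 0},{"dp": [0.241,-0.054,-0.06],"yaw": 0},{"dp": [0.241,-0.054,-0.09],"yaw": 0},{"dp": [0.241,-0.054,-0.108],"yaw": 0},{"dp": [0.241,-0.054,-0.114],"yaw": 0},{"dp": [0.241,-0.054,-0.114],"yaw": 0},{"dp": [0.241,-0.054,-0.114],"yaw": 0}]}}

```text
time_s: 8.43
tcp_pos: [0.6299, 0.2051, 0.0389]
eef_rot: [-180.0, 0.0, -166.5]
contact_force: [-0.0, 0.4, 0.5]
gripper_width: 0.0873
gripper_force: 0.0
```

>>> {"fn": "apply_moves", "kwargs": {"targets": [{"dp": [0,0,0],"yaw": 0},{"dp": [0,0,0],"yaw": 0},{"dp": [0,0,0],"yaw": 0},{"dp": [0,0,0],"yaw": 0},{"dp": [0,0,0],"yaw": 0},{"dp": [0,0,0],"yaw": 0},{"dp": [0,0,0],"yaw": 0},{"dp": [0,0,0],"yaw": 0},{"dp": [0,0,0],"yaw": 0}], "grip": 1, "squeeze": 30}}

```text
time_s: 9.18
tcp_pos: [0.6303, 0.2048, 0.0387]
eef_rot: [180.0, 0.0, -166.5]
contact_force: [-1.5, 0.6, 6.2]
gripper_width: 0.0595
gripper_force: 30.0
```

```bash
python3 - <<'E'
from h import *
from plant import cams,get_state
c=cams.capture('top');s=cams.capture('scene')
for n,c in(('top',c),('scene',s)):
    Z=cloud(c)[:,:,2]
    for b in blobs(c,(Z>.070)&(Z<.088)&masks(c)['white'],.078,12): print(n,b)
E
```

```text
top ([413, 183], 'cen', [649.7, -184.1], 'rect', 649.4, -184.1, 'size', 25.0, 25.1, 'ang', 25.2)
scene ([214, 265], 'cen', [653.0, -183.5], 'rect', 652.9, -183.3, 'size', 23.1, 23.9, 'ang', 61.8)
```

>>> {"fn": "apply_moves", "kwargs": {"targets": [{"dp": [0,0,0.008],"yaw": 0},{"dp": [0,0,0.025],"yaw": 0},{"dp": [0,0,0.045],"yaw": 0},{"dp": [-0.005,-0.004,0.06],"yaw": 0},{"dp": [-0.02,-0.014,0.065],"yaw": 0},{"dp": [-0.04,-0.028,0.065],"yaw": 0},{"dp": [-0.06,-0.044,0.065],"yaw": 0},{"dp": [-0.08,-0.059,0.065],"yaw": 0},{"dp": [-0.1,-0.073,0.065],"yaw": 0},{"dp": [-0.12,-0.088,0.065],"yaw": 0},{"dp": [-0.137,-0.1,0.065],"yaw": 0},{"dp": [-0.146,-0.107,0.06],"yaw": 0},{"dp": [-0.147,-0.108,0.045],"yaw": 0},{"dp": [-0.147,-0.108,0.03],"yaw": 0},{"dp": [-0.147,-0.108,0.018],"yaw": 0},{"dp": [-0.147,-0.108,0.01],"yaw": 0},{"dp": [-0.147,-0.108,0.005],"yaw": 0},{"dp": [-0.147,-0.108,0.0035],"yaw": 0},{"dp": [-0.147,-0.108,0.0035],"yaw": 0}]}}

```text
time_s: 10.87
tcp_pos: [0.4828, 0.0964, 0.0419]
eef_rot: [-180.0, -0.0, -166.5]
contact_force: [0.2, 0.5, -1.2]
gripper_width: 0.0599
gripper_force: 30.0
```

>>> {"fn": "apply_moves", "kwargs": {"targets": [{"dp": [0,0,0],"yaw": 0},{"dp": [0,0,0],"yaw": 0},{"dp": [0,0,0],"yaw": 0},{"dp": [0,0,0],"yaw": 0},{"dp": [0,0,0],"yaw": 0},{"dp": [0,0,0],"yaw": 0},{"dp": [0,0,0],"yaw": 0},{"dp": [0,0,0.01],"yaw": 0},{"dp": [0,0,0.04],"yaw": 0},{"dp": [0,0,0.075],"yaw": 0},{"dp": [0,0,0.1],"yaw": 0},{"dp": [0,0,0.11],"yaw": 0},{"dp": [0,0,0.11],"yaw": 0}], "grip": -1}}

```text
time_s: 11.95
tcp_pos: [0.4844, 0.0973, 0.1544]
eef_rot: [179.9, 0.3, -166.5]
contact_force: [0.0, 0.1, 0.3]
gripper_width: 0.0876
gripper_force: 0.0
```

>>> {"fn": "apply_moves", "kwargs": {"targets": [{"dp": [0.012,-0.02,0],"yaw": 6},{"dp": [0.025,-0.042,0],"yaw": 12},{"dp": [0.037,-0.063,0],"yaw": 18},{"dp": [0.05,-0.085,0],"yaw": 24},{"dp": [0.063,-0.106,0],"yaw": 30},{"dp": [0.075,-0.127,0],"yaw": 36},{"dp": [0.088,-0.148,0],"yaw": 42},{"dp": [0.1,-0.169,0],"yaw": 48},{"dp": [0.113,-0.19,0],"yaw": 54},{"dp": [0.125,-0.21,0],"yaw": 60},{"dp": [0.138,-0.232,0],"yaw": 66},{"dp": [0.15,-0.253,0],"yaw": 72},{"dp": [0.16,-0.27,0],"yaw": 78},{"dp": [0.1675,-0.282,0],"yaw": 81},{"dp": [0.1675,-0.282,0],"yaw": 81},{"dp": [0.1675,-0.282,0],"yaw": 81}]}}

```text
time_s: 13.28
tcp_pos: [0.6498, -0.186, 0.1494]
eef_rot: [179.8, 0.0, -85.7]
contact_force: [-0.3, 0.1, 0.3]
gripper_width: 0.0878
gripper_force: 0.0
```

```bash
python3 - <<'E'
from h import *
from plant import cams,get_state
t=cams.capture('top');s=cams.capture('scene')
a=np.hstack([cv2.resize(k['image'][:,:,::-1],(400,300)) for k in(t,s)]);cv2.imwrite('pics/mid1.png',a)
for n,c in(('top',t),('scene',s)):
    m=masks(c)['white'];Z=cloud(c)[:,:,2]
    for h in(.061,.078):
        for b in blobs(c,(Z>h-.008)&(Z<h+.008)&m,h,12): print(n,h,b)
E
```

```text
top 0.061 ([210, 313], 'cen', [390.1, 250.9], 'rect', 391.6, 257.3, 'size', 35.7, 32.9, 'ang', 88.4)
top 0.078 ([205, 312], 'cen', [391.1, 257.1], 'rect', 391.4, 257.7, 'size', 24.2, 24.1, 'ang', 32.3)
scene 0.061 ([354, 219], 'cen', [483.4, 96.2], 'rect', 483.0, 96.0, 'size', 58.2, 55.2, 'ang', 44.8)
scene 0.061 ([427, 197], 'cen', [398.5, 257.3], 'rect', 395.8, 257.0, 'size', 34.7, 23.8, 'ang', 75.7)
scene 0.078 ([429, 189], 'cen', [389.9, 258.7], 'rect', 390.3, 259.0, 'size', 20.3, 21.0, 'ang', 7.8)
```

View pics/mid1.png

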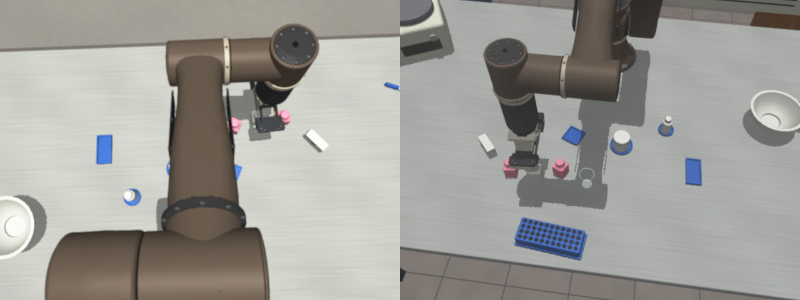

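The vial stands in its tray (top panel 131,197) and the jar in its tray (scene panel 622,140). Both measure within about 2 mm of centre. Next is the square bottle.

>>> {"fn": "apply_moves", "kwargs": {"targets": [{"dp": [0,0,-0.015],"yaw": 0},{"dp": [0,0,-0.035],"yaw": 0},{"dp": [0,0,-0.055],"yaw": 0},{"dp": [0,0,-0.075],"yaw": 0},{"dp": [0,0,-0.095],"yaw": 0},{"dp": [0,0,-0.108],"yaw": 0},{"dp": [0,0,-0.112],"yaw": 0},{"dp": [0,0,-0.112],"yaw": 0},{"dp": [0,0,-0.112],"yaw": 0}]}}

```text
time_s: 14.13
tcp_pos: [0.651, -0.1852, 0.0403]
eef_rot: [-180.0, -0.0, -85.5]
contact_force: [1.0, 0.3, 0.3]
gripper_width: 0.0874
gripper_force: 0.0
```

>>> {"fn": "apply_moves", "kwargs": {"targets": [{"dp": [0,0,0],"yaw": 0},{"dp": [0,0,0],"yaw": 0},{"dp": [0,0,0],"yaw": 0},{"dp": [0,0,0],"yaw": 0},{"dp": [0,0,0],"yaw": 0},{"dp": [0,0,0],"yaw": 0},{"dp": [0,0,0],"yaw": 0},{"dp": [0,0,0],"yaw": 0},{"dp": [0,0,0],"yaw": 0},{"dp": [0,0,0],"yaw": 0}], "grip": 1}}

```text
time_s: 14.97
tcp_pos: [0.6506, -0.1855, 0.0396]
eef_rot: [-180.0, -0.0, -85.5]
contact_force: [-0.7, 0.8, 1.3]
gripper_width: 0.0419
gripper_force: 30.0
```

>>> {"fn": "apply_moves", "kwargs": {"targets": [{"dp": [0,0,0.008],"yaw": 0},{"dp": [0,0,0.03],"yaw": 0},{"dp": [0,0,0.055],"yaw": 0},{"dp": [0,0,0.08],"yaw": 0},{"dp": [-0.006,0.003,0.097],"yaw": -1},{"dp": [-0.02,0.011,0.1],"yaw": -3},{"dp": [-0.042,0.023,0.1],"yaw": -6},{"dp": [-0.067,0.037,0.1],"yaw": -9},{"dp": [-0.092,0.05,0.1],"yaw": -13},{"dp": [-0.117,0.064,0.1],"yaw": -17},{"dp": [-0.142,0.078,0.1],"yaw": -20},{"dp": [-0.165,0.09,0.095],"yaw": -23},{"dp": [-0.18,0.099,0.085],"yaw": -25},{"dp": [-0.186,0.102,0.07],"yaw": -26},{"dp": [-0.186,0.102,0.05],"yaw": -26},{"dp": [-0.186,0.102,0.033],"yaw": -26},{"dp": [-0.186,0.102,0.02],"yaw": -26},{"dp": [-0.186,0.102,0.012],"yaw": -26},{"dp": [-0.186,0.102,0.012],"yaw": -26},{"dp": [-0.186,0.102,0.012],"yaw": -26}]}}

```text
time_s: 16.63
tcp_pos: [0.4646, -0.0835, 0.0517]
eef_rot: [180.0, -0.0, -111.5]
contact_force: [0.5, 0.0, -1.1]
gripper_width: 0.0418
gripper_force: 30.0
```

>>> {"fn": "apply_moves", "kwargs": {"targets": [{"dp": [0,0,-0.004],"yaw": 0},{"dp": [0,0,-0.007],"yaw": 0},{"dp": [0,0,-0.0085],"yaw": 0},{"dp": [0,0,-0.0085],"yaw": 0},{"dp": [0,0,-0.0085],"yaw": 0}]}}

```text
time_s: 17.05
tcp_pos: [0.4648, -0.0834, 0.0435]
eef_rot: [-180.0, 0.0, -111.5]
contact_force: [-1.6, 0.7, 3.9]
gripper_width: 0.0415
gripper_force: 30.0
```

>>> {"fn": "apply_moves", "kwargs": {"targets": [{"dp": [0,0,0],"yaw": 0},{"dp": [0,0,0],"yaw": 0},{"dp": [0,0,0],"yaw": 0},{"dp": [0,0,0],"yaw": 0},{"dp": [0,0,0],"yaw": 0},{"dp": [0,0,0],"yaw": 0},{"dp": [0,0,0],"yaw": 0},{"dp": [0,0,0],"yaw": 0},{"dp": [0,0,0.01],"yaw": 0},{"dp": [0,0,0.04],"yaw": 0},{"dp": [0,0,0.075],"yaw": 0},{"dp": [0,0,0.1],"yaw": 0},{"dp": [0,0,0.11],"yaw": 0},{"dp": [0,0,0.11],"yaw": 0}], "grip": -1}}

```text
time_s: 18.22
tcp_pos: [0.4662, -0.0833, 0.1561]
eef_rot: [-179.7, 0.2, -111.5]
contact_force: [0.6, 0.2, 0.1]
gripper_width: 0.0877
gripper_force: 0.0
```

>>> {"fn": "apply_moves", "kwargs": {"targets": [{"dp": [0.004,-0.012,0],"yaw": -1},{"dp": [0.014,-0.043,0],"yaw": -4},{"dp": [0.026,-0.08,0],"yaw": -8},{"dp": [0.038,-0.118,0],"yaw": -12},{"dp": [0.05,-0.155,0],"yaw": -16},{"dp": [0.062,-0.192,0],"yaw": -20},{"dp": [0.074,-0.23,0],"yaw": -23},{"dp": [0.085,-0.264,0],"yaw": -25},{"dp": [0.093,-0.289,0],"yaw": -26.5},{"dp": [0.097,-0.3,0],"yaw": -26.5},{"dp": [0.097,-0.3,-0.005],"yaw": -26.5},{"dp": [0.097,-0.3,-0.025],"yaw": -26.5},{"dp": [0.097,-0.3,-0.05],"yaw": -26.5},{"dp": [0.097,-0.3,-0.075],"yaw": -26.5},{"dp": [0.097,-0.3,-0.1],"yaw": -26.5},{"dp": [0.097,-0.3,-0.113],"yaw": -26.5},{"dp": [0.097,-0.3,-0.118],"yaw": -26.5},{"dp": [0.097,-0.3,-0.118],"yaw": -26.5},{"dp": [0.097,-0.3,-0.118],"yaw": -26.5}]}}

```text
time_s: 19.8
tcp_pos: [0.5621, -0.3833, 0.0359]
eef_rot: [-180.0, 0.0, -138.0]
contact_force: [0.1, 0.1, -0.2]
gripper_width: 0.0877
gripper_force: 0.0
```

>>> {"fn": "apply_moves", "kwargs": {"targets": [{"dp": [0,0,0],"yaw": 0},{"dp": [0,0,0],"yaw": 0},{"dp": [0,0,0],"yaw": 0},{"dp": [0,0,0],"yaw": 0},{"dp": [0,0,0],"yaw": 0},{"dp": [0,0,0],"yaw": 0},{"dp": [0,0,0],"yaw": 0},{"dp": [0,0,0],"yaw": 0},{"dp": [0,0,0],"yaw": 0},{"dp": [0,0,0],"yaw": 0},{"dp": [0,0,0],"yaw": 0},{"dp": [0,0,0],"yaw": 0}], "grip": 1}}

```text
time_s: 20.8
tcp_pos: [0.5615, -0.3835, 0.035]
eef_rot: [180.0, -0.0, -138.0]
contact_force: [-0.3, -0.1, -0.4]
gripper_width: 0.03
gripper_force: 30.0
```

```bash
python3 - <<'E'
from h import *
from plant import cams,get_state
t=cams.capture('top');s=cams.capture('scene')
for n,c in(('top',t),('scene',s)):
    m=masks(c)['white'];Z=cloud(c)[:,:,2]
    for h in(.061,.075):
        for b in blobs(c,(Z>h-.008)&(Z<h+.008)&m,h,12): print(n,h,b)
cv2.imwrite('pics/mid2.png',np.hstack([cv2.resize(k['image'][:,:,::-1],(400,300)) for k in(t,s)]))
E
```

```text
top 0.061 ([210, 313], 'cen', [389.7, 250.6], 'rect', 391.6, 257.2, 'size', 35.7, 32.9, 'ang', 88.4)
top 0.061 ([363, 268], 'cen', [473.7, -71.7], 'rect', 470.8, -76.3, 'size', 23.7, 34.7, 'ang', 69.4)
top 0.061 ([287, 254], 'cen', [508.9, 88.4], 'rect', 509.1, 88.3, 'size', 28.3, 5.4, 'ang', 72.9)
top 0.061 ([328, 175], 'cen', [677.2, -4.0], 'rect', 673.5, -3.6, 'size', 25.0, 49.3, 'ang', 12.5)
top 0.075 ([205, 312], 'cen', [391.1, 257.7], 'rect', 391.3, 258.6, 'size', 24.1, 26.4, 'ang', 25.1)
top 0.075 ([369, 271], 'cen', [465.5, -82.5], 'rect', 465.1, -82.2, 'size', 24.8, 24.9, 'ang', 88.2)
top 0.075 ([332, 188], 'cen', [644.6, -12.0], 'rect', 647.6, -9.9, 'size', 29.9, 50.1, 'ang', 22.0)
top 0.075 ([326, 174], 'cen', [676.8, -0.3], 'rect', 672.7, -0.3, 'size', 18.2, 44.9, 'ang', 18.9)
scene 0.061 ([354, 219], 'cen', [483.2, 96.1], 'rect', 483.5, 96.6, 'size', 55.0, 56.5, 'ang', 7.8)
scene 0.061 ([280, 209], 'cen', [478.6, -72.5], 'rect', 472.7, -73.7, 'size', 20.3, 36.8, 'ang', 66.0)
scene 0.061 ([427, 197], 'cen', [398.2, 257.1], 'rect', 395.3, 256.7, 'size', 34.0, 23.0, 'ang', 75.7)
scene 0.075 ([278, 200], 'cen', [464.8, -79.6], 'rect', 464.9, -78.8, 'size', 13.8, 23.7, 'ang', 66.5)
scene 0.075 ([429, 189], 'cen', [387.2, 259.0], 'rect', 387.9, 259.4, 'size', 20.4, 21.0, 'ang', 7.8)
```

View pics/mid2.png

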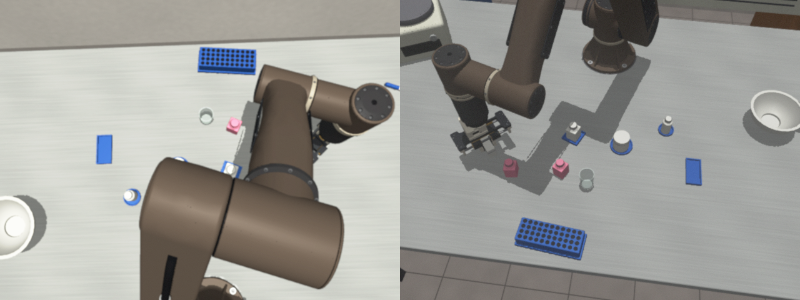

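The square bottle stands in line in its tray (scene panel 574,130) and the jar and vial haven't moved. The slide box is gripped at 30 mm, so I'll carry it high over the other objects.

>>> {"fn": "apply_moves", "kwargs": {"targets": [{"dp": [0,0,0.008],"yaw": 0},{"dp": [0,0,0.03],"yaw": 0},{"dp": [0,0,0.055],"yaw": 0},{"dp": [0,0,0.08],"yaw": 0},{"dp": [0,0.004,0.105],"yaw": 0},{"dp": [0,0.015,0.12],"yaw": -2},{"dp": [0,0.035,0.125],"yaw": -4},{"dp": [0,0.06,0.125],"yaw": -7},{"dp": [0,0.09,0.125],"yaw": -10},{"dp": [0,0.12,0.125],"yaw": -13},{"dp": [0,0.15,0.125],"yaw": -16},{"dp": [0,0.18,0.125],"yaw": -19},{"dp": [0,0.21,0.125],"yaw": -22},{"dp": [0,0.24,0.125],"yaw": -25},{"dp": [0,0.27,0.125],"yaw": -28},{"dp": [0,0.3,0.125],"yaw": -31},{"dp": [0,0.33,0.125],"yaw": -34},{"dp": [0,0.36,0.125],"yaw": -37},{"dp": [0,0.39,0.125],"yaw": -40},{"dp": [0,0.42,0.125],"yaw": -43}]}}

```text
time_s: 22.57
tcp_pos: [0.5613, 0.038, 0.1609]
eef_rot: [180.0, 0.0, 178.8]
contact_force: [0.1, -0.1, -0.9]
gripper_width: 0.0303
gripper_force: 30.0
```

>>> {"fn": "apply_moves", "kwargs": {"targets": [{"dp": [0,0.03,0],"yaw": 0},{"dp": [0,0.06,0],"yaw": 0},{"dp": [0,0.09,0],"yaw": 0},{"dp": [0,0.12,0],"yaw": 0},{"dp": [0,0.15,0],"yaw": 0},{"dp": [0,0.18,0],"yaw": 0},{"dp": [0,0.21,0],"yaw": 0},{"dp": [0,0.24,0],"yaw": 0},{"dp": [0,0.27,0],"yaw": 0},{"dp": [-0.001,0.295,0],"yaw": 0},{"dp": [-0.001,0.312,0],"yaw": 0},{"dp": [-0.001,0.322,-0.005],"yaw": 0},{"dp": [-0.001,0.3235,-0.02],"yaw": 0},{"dp": [-0.001,0.3235,-0.04],"yaw": 0},{"dp": [-0.001,0.3235,-0.065],"yaw": 0},{"dp": [-0.001,0.3235,-0.09],"yaw": 0},{"dp": [-0.001,0.3235,-0.105],"yaw": 0},{"dp": [-0.001,0.3235,-0.11],"yaw": 0},{"dp": [-0.001,0.3235,-0.11],"yaw": 0},{"dp": [-0.001,0.3235,-0.11],"yaw": 0}]}}

```text
time_s: 24.23
tcp_pos: [0.561, 0.3598, 0.0507]
eef_rot: [180.0, 0.0, 178.9]
contact_force: [-0.7, -0.4, -0.1]
gripper_width: 0.0299
gripper_force: 30.0
```

>>> {"fn": "apply_moves", "kwargs": {"targets": [{"dp": [0,0,-0.005],"yaw": 0},{"dp": [0,0,-0.009],"yaw": 0},{"dp": [0,0,-0.0115],"yaw": 0},{"dp": [0,0,-0.0115],"yaw": 0},{"dp": [0,0,-0.0115],"yaw": 0}]}}

```text
time_s: 24.65
tcp_pos: [0.5607, 0.3602, 0.039]
eef_rot: [180.0, 0.0, 179.0]
contact_force: [-0.3, -0.4, 0.8]
gripper_width: 0.0295
gripper_force: 30.0
```

>>> {"fn": "apply_moves", "kwargs": {"targets": [{"dp": [0,0,0],"yaw": 0},{"dp": [0,0,0],"yaw": 0},{"dp": [0,0,0],"yaw": 0},{"dp": [0,0,0],"yaw": 0},{"dp": [0,0,0],"yaw": 0},{"dp": [0,0,0],"yaw": 0},{"dp": [0,0,0],"yaw": 0},{"dp": [0,0,0],"yaw": 0},{"dp": [0,0,0],"yaw": 0},{"dp": [0,0,0.01],"yaw": 0},{"dp": [0,0,0.04],"yaw": 0},{"dp": [0,0,0.075],"yaw": 0},{"dp": [0,0,0.11],"yaw": 0},{"dp": [0,0,0.14],"yaw": 0},{"dp": [0,0,0.15],"yaw": 0}], "grip": -1}}

```text
time_s: 25.9
tcp_pos: [0.5624, 0.3613, 0.1954]
eef_rot: [179.7, 0.4, 179.0]
contact_force: [0.6, 0.3, 0.5]
gripper_width: 0.0875
gripper_force: 0.0
```

>>> {"fn": "apply_moves", "kwargs": {"targets": [{"dp": [0,-0.015,0.01],"yaw": 0},{"dp": [0,-0.05,0.02],"yaw": 0},{"dp": [0,-0.09,0.03],"yaw": 0},{"dp": [0,-0.13,0.04],"yaw": 0},{"dp": [0,-0.17,0.05],"yaw": 0},{"dp": [0,-0.21,0.05],"yaw": 0},{"dp": [0,-0.25,0.05],"yaw": 0},{"dp": [0,-0.29,0.05],"yaw": 0},{"dp": [0,-0.33,0.05],"yaw": 0},{"dp": [0,-0.37,0.05],"yaw": 0},{"dp": [0,-0.41,0.05],"yaw": 0},{"dp": [0,-0.45,0.05],"yaw": 0},{"dp": [0,-0.49,0.05],"yaw": 0},{"dp": [-0.01,-0.53,0.05],"yaw": 0},{"dp": [-0.03,-0.57,0.05],"yaw": 0},{"dp": [-0.05,-0.605,0.05],"yaw": 0},{"dp": [-0.07,-0.64,0.05],"yaw": 0},{"dp": [-0.09,-0.67,0.05],"yaw": 0},{"dp": [-0.1,-0.69,0.05],"yaw": 0},{"dp": [-0.1,-0.7,0.05],"yaw": 0}]}}

```text
time_s: 27.57
tcp_pos: [0.4575, -0.3422, 0.2387]
eef_rot: [180.0, -0.0, 178.8]
contact_force: [0.7, -1.0, 0.0]
gripper_width: 0.0873
gripper_force: 0.0
```

```bash
python3 - <<'E'
from h import *
from plant import cams,get_state
t=cams.capture('top');s=cams.capture('scene')
for n,c in(('top',t),('scene',s)):
    m=masks(c)['white'];Z=cloud(c)[:,:,2]
    for h in(.048,.061,.075):
        for b in blobs(c,(Z>h-.008)&(Z<h+.008)&m,h,12): print(n,h,b)
cv2.imwrite('pics/end.png',cv2.resize(s['image'][150:330,240:500,::-1],None,fx=3,fy=3,interpolation=cv2.INTER_CUBIC))
E
```

```text
top 0.048 ([162, 235], 'cen', [560.2, 358.7], 'rect', 560.3, 358.8, 'size', 30.2, 79.2, 'ang', 88.3)
top 0.061 ([209, 313], 'cen', [389.4, 251.6], 'rect', 391.6, 258.2, 'size', 33.8, 32.9, 'ang', 88.4)
top 0.061 ([363, 271], 'cen', [466.5, -70.9], 'rect', 467.5, -75.7, 'size', 26.3, 41.4, 'ang', 69.2)
top 0.061 ([284, 266], 'cen', [483.2, 95.5], 'rect', 483.0, 95.6, 'size', 58.7, 57.8, 'ang', 43.7)
top 0.075 ([205, 312], 'cen', [391.3, 257.8], 'rect', 390.9, 258.2, 'size', 24.8, 22.7, 'ang', 0.5)
top 0.075 ([369, 271], 'cen', [465.7, -81.9], 'rect', 465.2, -81.2, 'size', 22.7, 25.0, 'ang', 87.4)
top 0.075 ([324, 175], 'cen', [673.9, 5.4], 'rect', 668.1, 7.4, 'size', 16.7, 45.2, 'ang', 48.3)
scene 0.048 ([472, 264], 'cen', [560.1, 358.9], 'rect', 559.5, 359.0, 'size', 26.1, 77.4, 'ang', 89.1)
scene 0.061 ([354, 219], 'cen', [482.5, 96.1], 'rect', 482.1, 96.5, 'size', 52.3, 56.4, 'ang', 7.8)
scene 0.075 ([277, 199], 'cen', [462.8, -81.3], 'rect', 463.7, -81.6, 'size', 19.8, 18.1, 'ang', 7.8)
scene 0.075 ([429, 189], 'cen', [387.1, 258.7], 'rect', 387.7, 258.3, 'size', 21.1, 18.3, 'ang', 1.0)
```

View pics/end.png

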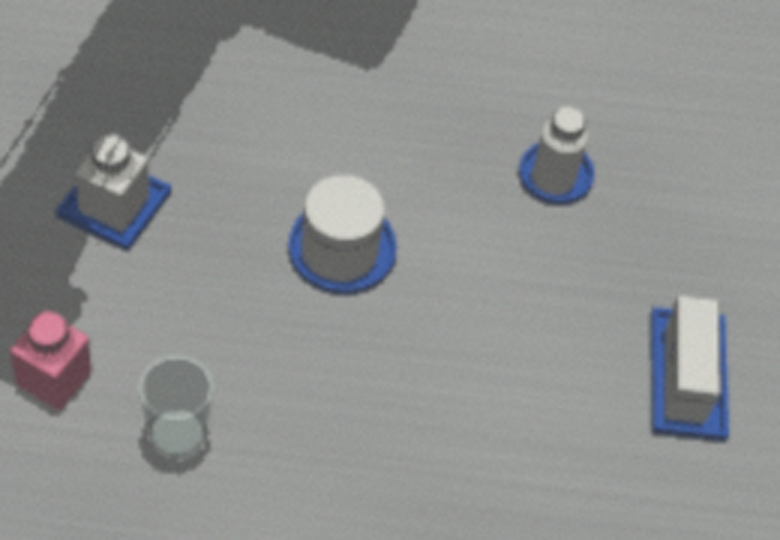

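The crop shows all four containers upright inside their trays: square bottle (115,185), jar (343,235), vial (560,155) and slide box (690,365). All measure within about 3 mm of their tray centres. The beaker (175,410) is untouched.

>>> {"fn": "apply_moves", "kwargs": {"targets": [{"dp": [0,0,0],"yaw": 0},{"dp": [0,0,0],"yaw": 0},{"dp": [0,0,0],"yaw": 0}]}}

```text
time_s: 27.92
tcp_pos: [0.461, -0.3391, 0.2385]
eef_rot: [180.0, -0.0, 179.0]
contact_force: [-0.5, 1.4, -0.4]
gripper_width: 0.0878
gripper_force: 0.0
```

```bash
python3 -c "
from plant import r
print(r.close_job())"
```

```text
the job is handed in; nothing more can be done
None
```

All four containers stand upright in their matching trays, about 3 mm or less from each tray's centre by the cameras, with the beaker left where it was; the job was handed in at about 28 s, and no verdict was returned.

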